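# Change the filter cassette of the tabletop fume extractor

### The arm

A 6-joint arm with a two-finger parallel gripper is mounted at the origin on the work surface. World frame = base frame: x ahead of the robot, y to its left, z up, the work surface at z = 0. Lengths are in m, angles in degrees, forces in N, time in s.
With the tool pointing down it reaches from about 0.375 to 0.75 m from the base axis. Payload 9 kg.
Tool frame: the origin (TCP) lies at the very end of the fingers, on their centre line; the grasp point (between the pads) lies 19 mm behind it (grip_point_offset is the distance from the TCP to the grasp point, in m); z points along the fingers, y is the line along which they close (so a half turn about z gives the same grasp; the last joint's range is limited). The gripper opens to 85 mm and grips with 20 to 120 N. Pads are 22 mm wide; open, the fingers measure 114 mm over their backs; the gripper's body (76 mm by 85 mm) begins 54 mm behind the grasp point. The pads swing forward as they close: fully open they stand 13 mm farther back than shut.
Start: joints at [-77.848, 5.964, 5.575, 89.605, 0, 77.527], TCP at [0.25, -0.545, 0.231] pointing down, gripper open.
Joint ranges: [-171.21, 171.21], [-48.23, 106.86], [-62.78, 66.21], [-105.2, 120.99], [-86.42, 89.51], [-180, 180]. Speed limits (degrees/s): [127.2, 127.2, 147.25, 180, 180, 180].

### API

Orientations are given as a 3x3 rotation matrix whose columns are the frame's x, y, z axes.
In Python, from workcell import sense, grab_frame, sign_off, silhouettes, pinpoint, grip_point_offset gives the robot as it stands.
- The arm moves only by the tool carry_out, never from a script. Its argument "steps" is a list of rows, each a list of 7 numbers: the turn, a rotation vector about the tool's x, y, z in rad, then the shift along the tool's x, y, z in cm, then the opening, from 0 (shut) to 1 (fully open). A call has exactly 8 rows; each row is the pose to reach, as a shift and turn from the pose commanded when the call began, along the tool's axes at that moment; what a row does not reach only later rows make up. A row lasts 1/12 s, in which the tool goes at most 41.7 mm and 7.16 degrees, less where a joint would pass 70% of its speed; a pose out of reach is approached as far as the arm can. A call with a gripper value outside its range is refused whole. The fingers move at their own pace and stop on an object; "force" is the grip in N (left out, the last holds). Time passes only in rows, so rows that repeat a pose let the fingers close, or fill a call up. It gives the time, the measured TCP pose, the force, the opening and the grip force at its end, in the units of the state.
- sense(): the state, without advancing time (a new reading comes with each control period).
- grab_frame(name): name is "scene" or "top" or "wrist"; returns a dict with "image" (480x640x3 uint8, red, green, blue), "fovy" (degrees; the focal length in pixels is half the picture's height over the tangent of half this angle, whatever the lens; pixels are square), "cx", "cy" (the principal point, pixels), "pose" (4x4, takes a point from camera to world coordinates). Camera axes: x right, y up, looking along -z (the intrinsics and any distortion apply to the point x, -y, -z); pixel columns grow to the right and rows downward; lengths in m; the calibration is good to about 2 mm. A picture is of the moment at which its call begins. There is no depth.
- sign_off(): hands the job in; it is judged then, once.
Trained networks look in the newest picture that a camera, given by its name, has taken for a name from the list of things; names that differ only in an ending like _2 or _b are one class to them, and where a whole thing is asked for, a point or a joint stands for the part that bears it (a point fixed in the world has none). Each returns a list of dicts, best first, with "score" (0 to 1); they miss things now and then, are a little off and sometimes report something else, mostly with a low value. They report only what shows in the picture. A call takes as long as a camera call.
- silhouettes(camera, query): "region" (480x640 bool, what is visible of it) and "uv" ([column, row] in pixels, amid what is visible of it).
- pinpoint(camera, query): "uv" ([column, row] in pixels: a listed point, or the origin of a listed thing).
The state is a dict: "time_s": time; "qpos": joint angles; "qd": joint speeds; "tau": joint torques, N m; "position": TCP position; "orientation": TCP orientation; "force": force on the tool from outside, world axes, zero at the start; "ft_torque": the same for the moment, N m; "gripper_width": finger opening in m; "finger_force": force on a finger pad.
Only numpy, scipy, OpenCV 4.12 (cv2) and the standard library are available. Lean on these libraries where they do the work, as an engineer would, in place of code of your own. Each camera call takes 0.05 s, during which the arm holds its last target. There are 200 camera calls.

### The job

The fume extractor's filter is used up: press its blue-capped cassette to release the push-push catch so that it pops up, then take it out and drop it in the grey bin. Take the clean blue-capped cassette from the plywood rack, slide it cap outwards into the slot, press it fully in until the catch holds it down, and let go. Leave the orange-capped cassette, the bottle and the mug alone.

Things in the scene. Friction and masses are not known exactly. Their poses are not given: they have to be found in the camera images.
- device: White fume extractor, fixed: a leaning white block 60 mm thick and 130 mm wide with a slot in its upper end face, which faces up and to the machine's front (roughly towards the robot); behind it a white fan box, 135 mm high. Origin: on the table, straight below the slot's mouth; x points to the rear.
- bay: Slot of the extractor. Origin: centre of its mouth, level with the end face, 135 mm above the table. z points out of the slot along the sliding direction, 30 degrees from vertical, leaning to the machine's front; x across the slot's thickness, y along its width. Slot 19 (x) x 74 mm (y), its blue lip widens to 27 x 82 mm over the last 10 mm.
- catch (a joint): Push-push catch: travel (m) of the spring plate that carries the cassette. 0 out (cassette stands 34 mm out of the mouth), 0.0225 caught (11.5 mm out; so it starts), 0.0318 firm end stop (2 mm out). Pressing to the stop, then letting off, switches out to caught, or caught to out (cassette rises slowly, about 0.7 s). Spring 3.6 to 6.1 N, damped; 10 to 18 N reaches the stop.
- spent: Spent cassette, 16 mm thick (x), 70 mm wide (y), 100 mm long (z), about 90 g, brown pleats, blue cap on the last 32 mm of its length. It starts in the slot, foot first, caught. Origin: centre of its foot, the end face away from the cap; z points to the cap. Front and back are alike.
- spent_mid (a point): Centre of the spent cassette, 50 mm from the foot along z.
- fresh: Clean cassette, same size as the spent one, white pleats, blue cap on the last 32 mm. It stands upright, foot down, in one of the two pockets of the rack; foot 5 mm above the table, top 105 mm. Origin: centre of its foot; z points to the cap. Front and back are alike.
- carbon: Orange-capped black cassette, same size, standing in the other pocket of the rack; not needed, stays there. Origin: centre of its foot.
- rack: Fixed plywood rack, 150 (x) x 100 (y) x 50 mm high, origin: centre of its underside. Two pockets 45 mm deep, 19 (x) x 73 mm (y), centred 40 mm either side of its middle along x.
- bin: Fixed grey open bin for spent filters, outside 170 (x) x 150 (y) x 70 mm high, walls and floor 5 mm. Origin: centre of its underside.
- bottle: Red drinking bottle standing on the table, 68 mm in diameter, 200 mm tall; leave alone. Origin: centre of its underside.
- mug: White mug standing on the table, 80 mm in diameter, 90 mm tall; leave alone. Origin: centre of its underside.

How it is judged:
By the outcome, as a careful person would: the job done as asked, in the order asked, and still so for the second after the job is handed in, with the robot touching nothing.
It also fails if it takes over 67 s, if anything falls off the work surface, if the arm or the gripper's body presses on something with over 40 N, if the wrist force passes 120 N, or if a joint passes its speed limit or range.

## Working session

There is one attempt and no reset: what is moved stays moved. The work goes in short steps, Python scripts to look and compute and a tool call to move; the robot and the scene stay as the last step left them, time stands still between calls to the robot, and variables do not carry over. Pictures are saved under pics/ and viewed, at most 10 in all, crops included, and the job is handed in when it is done.

Besides the shell and the picture viewer there is one more tool, called after "Call:" by a JSON object that holds its "fn" and its "kwargs". carry_out: Moves the arm, as the interface text tells. Its arguments: {"type":"object","properties":{"steps":{"type":"array","items":{"type":"array","items":{"type":"number"}}},"force":{"type":"number"}},"required":["steps"]}

```bash
mkdir -p pics; ls; python3 - <<'E'
from workcell import *
import cv2,numpy as np
print(grip_point_offset)
for c in ["scene","top"]:
    f=grab_frame(c); cv2.imwrite(f"pics/{c}0.png",f["image"][:,:,::-1])
    print(c,f["fovy"],f["cx"],f["cy"],[k for k in f if k not in("image",)],np.round(f["pose"],4).tolist())
    for q in ["device","bay","spent","spent_mid","fresh","carbon","rack","bin","bottle","mug"]:
        print(q,[(round(d["score"],2),np.round(d["uv"],1).tolist()) for d in pinpoint(c,q)[:2]])
print(sense())
E
```

```text
pics
0.0187
scene 56.91905825533558 326.1520575196717 250.69805521805418 ['fovy', 'cx', 'cy', 'pose'] [[-0.134, -0.8213, 0.5545, 0.978], [0.9909, -0.1021, 0.0882, 0.0752], [-0.0158, 0.5613, 0.8275, 0.7736], [0.0, 0.0, 0.0, 1.0]]
device [(0.93, [315.7, 274.3]), (0.46, [465.5, 357.8])]
bay [(0.88, [310.8, 238.2]), (0.41, [464.2, 355.3])]
spent []
spent_mid []
fresh [(0.97, [191.7, 253.7])]
carbon [(0.92, [202.3, 223.3])]
rack [(0.77, [198.2, 241.9])]
bin [(0.95, [449.8, 255.8])]
bottle [(0.69, [462.1, 358.8])]
mug [(0.86, [155.6, 324.5])]
top 55.31311229806742 319.0536003204951 245.32844150441457 ['fovy', 'cx', 'cy', 'pose'] [[0.0231, 0.9956, -0.0911, 0.49], [-0.9997, 0.0234, 0.0022, 0.0008], [0.0043, 0.091, 0.9958, 0.9009], [0.0, 0.0, 0.0, 1.0]]
device [(0.64, [329.2, 271.8])]
bay [(0.8, [328.4, 265.3])]
spent []
spent_mid []
fresh [(0.71, [463.0, 285.8]), (0.53, [186.3, 311.9])]
carbon [(0.59, [462.3, 320.2])]
rack [(0.91, [460.8, 298.3])]
bin [(0.68, [186.9, 310.4])]
bottle [(0.81, [182.0, 198.5]), (0.39, [462.3, 301.1])]
mug [(0.72, [477.6, 201.6])]
{'time_s': 1.1, 'qpos': array([-7.78469555e+01,  5.96627411e+00,  5.57668558e+00,  8.96041244e+01,
       -3.80601932e-04,  7.75278646e+01]), 'qd': array([ 0.03592544,  0.0382852 ,  0.02116084,  0.02309044,  0.0271983 ,
       -0.00566022]), 'tau': array([ 4.97929850e-04, -5.56765795e+01,  5.03777719e+01,  6.09710769e-04,
       -2.94888232e-04,  1.17651638e-05]), 'position': array([ 0.25003593, -0.54546983,  0.23132981]), 'orientation': array([[ 9.09053078e-01,  4.16680334e-01,  1.66070282e-05],
       [ 4.16680333e-01, -9.09053072e-01, -1.08669951e-04],
       [-3.01839616e-05,  1.05706576e-04, -9.99999994e-01]]), 'force': array([-0.39187589, -0.4360145 ,  0.66622287]), 'ft_torque': array([-0.05002336,  0.02249482,  0.02915439]), 'finger_force': 0.0, 'gripper_width': 0.08530890086277056}
```

View pics/scene0.png

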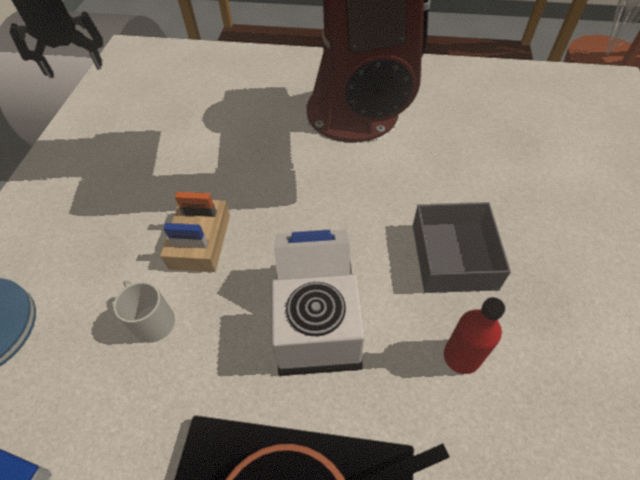

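View pics/top0.png

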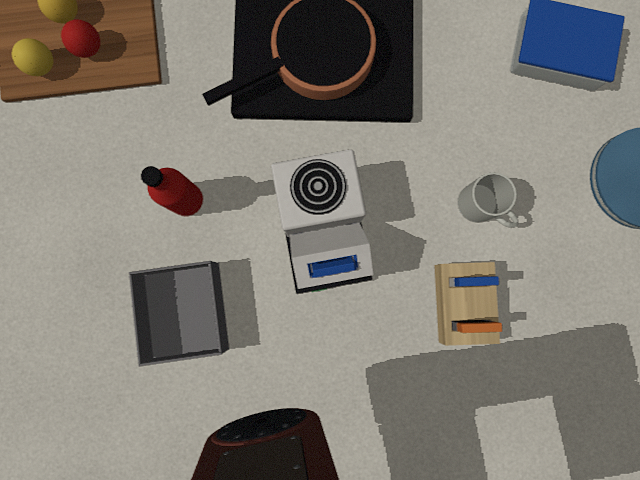

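The scene view shows the device at about (312,300), the rack with the fresh cassette (blue, 185,231) and orange behind it (194,200), and the bin at about (460,250). In the top view the spent cap with its lip is at (333,266), the fresh cap at (477,282) and the bin at (180,312). I'll fit poses from both views.

```bash
cat > h.py <<'E'
import numpy as np,cv2
from scipy.optimize import minimize
from scipy.spatial.transform import Rotation as Ro
from workcell import *
def proj(f,P):
    T=np.linalg.inv(f["pose"]); p=np.atleast_2d(P)@T[:3,:3].T+T[:3,3]
    F=240/np.tan(np.radians(f["fovy"]/2))
    return np.c_[f["cx"]+F*p[:,0]/-p[:,2], f["cy"]+F*p[:,1]/p[:,2]]
def tri(fs,uvs):
    A=[];b=[]
    for f,(u,v) in zip(fs,uvs):
        F=240/np.tan(np.radians(f["fovy"]/2))
        d=f["pose"][:3,:3]@np.array([(u-f["cx"])/F,-(v-f["cy"])/F,-1]); d/=np.linalg.norm(d)
        M=np.eye(3)-np.outer(d,d); A.append(M); b.append(M@f["pose"][:3,3])
    return np.linalg.lstsq(np.vstack(A),np.hstack(b),rcond=None)[0]
def box(x,y,z0,z1): return np.array([[a,b,c] for a in(-x/2,x/2) for b in(-y/2,y/2) for c in(z0,z1)])
def blue(f):
    i=f["image"].astype(int); return ((i[...,2]>1.5*i[...,0])&(i[...,2]>1.3*i[...,1])&(i[...,2]>40)).astype(np.uint8)
def rz(a): return Ro.from_euler('z',a).as_matrix()
TILT=Ro.from_euler('y',-30,degrees=True).as_matrix()   # bay axes in device axes
def render(f,hulls,S=4):
    m=np.zeros((480*S,640*S),np.uint8)
    for h in hulls:
        p=(proj(f,h)+.5)*S
        cv2.fillConvexPoly(m,cv2.convexHull(np.round(p*16).astype(np.int32)),255,shift=4)
    return cv2.resize(m,(640,480),interpolation=cv2.INTER_AREA)/255.
def fit(fs,masks,hulls,x0):
    def c(x): return sum(np.abs(render(f,hulls(x))-m).sum()/m.sum() for f,m in zip(fs,masks))
    best=min((minimize(c,np.r_[x0[:2],x0[2]+d],method='Nelder-Mead',options=dict(initial_simplex=np.r_[x0[:2],x0[2]+d]+np.array([[0,0,0],[.01,0,0],[0,.01,0],[0,0,.15]]),xatol=1e-4)) for d in(-.15,0,.15)),key=lambda r:r.fun)
    return best.x,best.fun
def row(R,p,s=None):
    s=s or sense(); R0=s["orientation"]; print("row turn",np.round(Ro.from_matrix(R0.T@R).as_rotvec(),3),"shift cm",np.round(R0.T@(np.array(p)-s["position"])*100,2))
E
python3 - <<'E'
from h import *
fs=[];U=[]
for c in("scene","top"):
    f=grab_frame(c);fs.append(f)
    U.append({q:pinpoint(c,q)[0]["uv"] for q in("bay","fresh","carbon","rack","bin","bottle","mug")})
P={q:tri(fs,[u[q] for u in U]) for q in U[0]}
for q in P: print(q,np.round(P[q],4))
def near(f,uv,r):
    m=blue(f);k=np.zeros_like(m);u,v=np.int32(uv);k[max(v-r,0):v+r,max(u-r,0):u+r]=1;return m*k
# fresh
hf=lambda x:[box(.016,.07,.073,.105)@rz(x[2]).T+[x[0],x[1],0]]
ms=[near(f,proj(f,P["fresh"]+[0,0,.09])[0],30) for f in fs]
print([m.sum() for m in ms]); xf=fit(fs,ms,hf,[*P["fresh"][:2],0.]);print("fresh",xf)
for i in (0,1): print(" single",fit(fs[i:i+1],ms[i:i+1],hf,xf[0]))
hb=lambda x:[g@(rz(x[2])@TILT).T+[x[0],x[1],.135] for g in(box(.027,.082,-.0001,0),box(.016,.07,0,.0115))]
ms=[near(f,proj(f,P["bay"])[0],40) for f in fs]
print([m.sum() for m in ms]); xb=fit(fs,ms,hb,[*P["bay"][:2],.2]);print("bay lip+cap",xb)
for i in (0,1): print(" single",fit(fs[i:i+1],ms[i:i+1],hb,xb[0]))
v=[]
for i,n in enumerate(("scene","top")):
    im=fs[i]["image"][:,:,::-1].copy(); im=cv2.resize(im,None,fx=4,fy=4,interpolation=cv2.INTER_CUBIC)
    for H,col in((hf(xf[0]),(0,255,0)),(hb(xb[0]),(0,255,255))):
        for h in H: cv2.polylines(im,[cv2.convexHull(np.int32((proj(fs[i],h)+.5)*4))],True,col,1)
    for c in(hf(xf[0])[0].mean(0),P["bay"]):
        u,w=np.int32(proj(fs[i],c)[0]*4); v.append(im[w-150:w+150,u-200:u+200])
cv2.imwrite("pics/fit.png",np.vstack([np.hstack(v[:2]),np.hstack(v[2:])]))
E
```

```text
Traceback (most recent call last):
IndexError: list index out of range
```

```bash
cat > m.py <<'E'
from h import *
fs=[grab_frame(c) for c in("scene","top")]
U=[dict(bay=(310.8,238.2),fresh=(191.7,253.7),carbon=(202.3,223.3),rack=(198.2,241.9),bin=(449.8,255.8),mug=(155.6,324.5),bottle=(462.1,358.8)),dict(bay=(328.4,265.3),fresh=(463,285.8),carbon=(462.3,320.2),rack=(460.8,298.3),bin=(186.9,310.4),mug=(477.6,201.6),bottle=(182,198.5))]
P={q:tri(fs,[u[q] for u in U]) for q in U[0]}
for q in P: print(q,np.round(P[q],4))
def near(f,uv,r):
    m=blue(f);k=np.zeros_like(m);u,v=np.int32(uv);k[max(v-r,0):v+r,max(u-r,0):u+r]=1;return m*k
hf=lambda x:[box(.016,.07,.073,.105)@rz(x[2]).T+[x[0],x[1],0]]
ms=[near(f,proj(f,P["fresh"]+[0,0,.09])[0],30) for f in fs]
print([m.sum() for m in ms]); xf=fit(fs,ms,hf,[*P["fresh"][:2],0.]);print("fresh",xf)
for i in (0,1): print(" single",fit(fs[i:i+1],ms[i:i+1],hf,xf[0]))
hb=lambda x:[g@(rz(x[2])@TILT).T+[x[0],x[1],.135] for g in(box(.027,.082,-.0001,0),box(.016,.07,0,.0115))]
ms=[near(f,proj(f,P["bay"])[0],40) for f in fs]
print([m.sum() for m in ms]); xb=fit(fs,ms,hb,[*P["bay"][:2],.2]);print("bay lip+cap",xb)
for i in (0,1): print(" single",fit(fs[i:i+1],ms[i:i+1],hb,xb[0]))
v=[]
for i,n in enumerate(("scene","top")):
    im=fs[i]["image"][:,:,::-1].copy(); im=cv2.resize(im,None,fx=4,fy=4,interpolation=cv2.INTER_CUBIC)
    for H,col in((hf(xf[0]),(0,255,0)),(hb(xb[0]),(0,255,255))):
        for h in H: cv2.polylines(im,[cv2.convexHull(np.int32((proj(fs[i],h)+.5)*4))],True,col,1)
    for c in(hf(xf[0])[0].mean(0),P["bay"]):
        u,w=np.int32(proj(fs[i],c)[0]*4); v.append(im[w-150:w+150,u-200:u+200])
cv2.imwrite("pics/fit.png",np.vstack([np.hstack(v[:2]),np.hstack(v[2:])]))
E
python3 m.py
```

```text
bay [ 0.5273 -0.0203  0.1364]
fresh [ 0.4997 -0.2884 -0.0039]
carbon [ 0.4339 -0.2793  0.0184]
rack [ 0.4751 -0.2798  0.0065]
bin [ 0.4392  0.252  -0.0014]
mug [ 0.6672 -0.3133 -0.0039]
bottle [ 0.6604  0.2717 -0.0039]
[np.uint64(402), np.uint64(381)]
fresh (array([ 0.50731795, -0.27906498,  0.0240428 ]), np.float64(0.7286128413052846))
 single (array([ 0.50483718, -0.28073402, -0.11386741]), np.float64(0.5286411081845673))
 single (array([ 0.50763081, -0.27856562,  0.04520241]), np.float64(0.14218516803046677))
[np.uint64(367), np.uint64(689)]
bay lip+cap (array([ 0.52613917, -0.02449871,  0.20387447]), np.float64(0.4409348532759698))
 single (array([ 0.52508966, -0.02270909,  0.22216467]), np.float64(0.3219639899556553))
 single (array([ 0.52611303, -0.02438606,  0.20509179]), np.float64(0.1140328410028743))
```

View pics/fit.png

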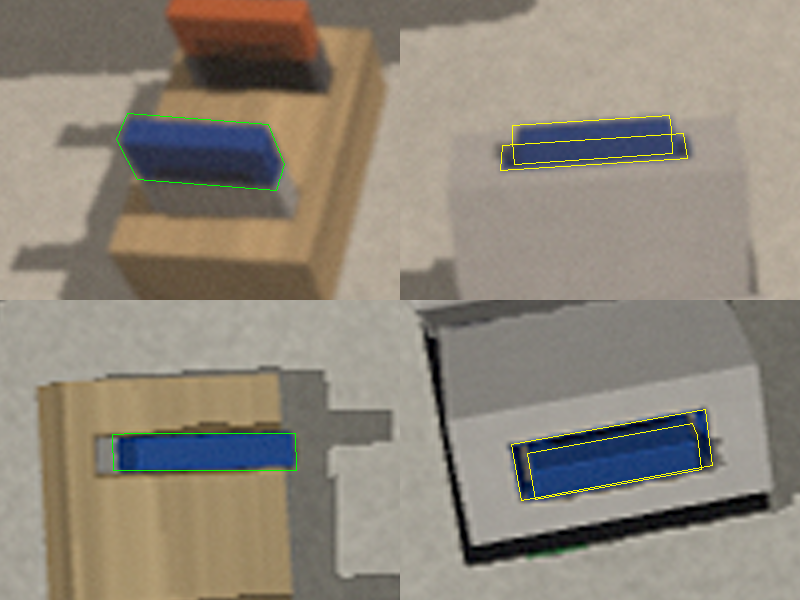

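The overlays line up with the top view: fresh cap at (0.5076,-0.2786), yaw 2.6°, and bay mouth at (0.526,-0.0245), yaw 11.7°. Heights agree with what's given. Next I'll go to hover above the slot.

```bash
cat >> h.py <<'E'
B=np.array([.5261,-.0244,.135]); RB=rz(.205)@TILT
RT=RB[:,[1,0,2]]*[1,1,-1]   # tool x=bay y, tool y=bay x, tool z=-bay z
def bay(h,dx=0,dy=0): return B+RB@[dx,dy,h]
def inbay(s=None):
    s=s or sense(); print("t",round(s["time_s"],2),"tcp in bay mm",np.round(RB.T@(s["position"]-B)*1000,1),"F bay",np.round(RB.T@s["force"],1),"w",round(s["gripper_width"],4),"ff",round(s["finger_force"],1),"rot deg",np.round(np.degrees(Ro.from_matrix(RT.T@s["orientation"]).as_rotvec()),2))
E
python3 -c "
from h import *
row(RT,bay(.08))"
```

```text
row turn [-0.441  0.352 -1.313] shift cm [ 42.91 -36.75   2.7 ]
```

Call:
{"fn": "carry_out", "kwargs": {"steps": [[-0.441,0.352,-1.313,42.91,-36.75,2.7,0],[-0.441,0.352,-1.313,42.91,-36.75,2.7,0],[-0.441,0.352,-1.313,42.91,-36.75,2.7,0],[-0.441,0.352,-1.313,42.91,-36.75,2.7,0],[-0.441,0.352,-1.313,42.91,-36.75,2.7,0],[-0.441,0.352,-1.313,42.91,-36.75,2.7,0],[-0.441,0.352,-1.313,42.91,-36.75,2.7,0],[-0.441,0.352,-1.313,42.91,-36.75,2.7,0]]}}

```text
time_s: 2.42
position: [0.3902, -0.2415, 0.2155]
orientation: [[0.189, 0.908, 0.374], [0.979, -0.203, -0.001], [0.075, 0.367, -0.927]]
force: [1.4, -0.0, 0.3]
gripper_width: -0.0002
finger_force: 0.0
```

```bash
python3 -c "
from h import *
inbay();row(RT,bay(.08))"
```

```text
t 2.42 tcp in bay mm [-113.3 -184.8  158.3] F bay [ 1.3 -0.3 -0.4] w -0.0002 ff 0.0 rot deg [ 7.46 -6.01 22.27]
row turn [-0.13   0.105 -0.389] shift cm [22.2   4.12  4.64]
```

Call:
{"fn": "carry_out", "kwargs": {"steps": [[-0.13,0.105,-0.389,22.2,4.1,4.0,0],[-0.13,0.105,-0.389,22.2,4.1,4.0,0],[-0.13,0.105,-0.389,22.2,4.1,4.0,0],[-0.13,0.105,-0.389,22.2,4.1,4.0,0],[-0.13,0.105,-0.389,22.2,4.1,4.0,0],[-0.13,0.105,-0.389,22.2,4.1,4.0,0],[-0.13,0.105,-0.389,22.2,4.1,4.0,0],[-0.13,0.105,-0.389,22.2,4.1,4.0,0]]}}

```text
time_s: 3.08
position: [0.5027, -0.0386, 0.2131]
orientation: [[-0.209, 0.858, 0.469], [0.978, 0.177, 0.112], [0.013, 0.482, -0.876]]
force: [-0.4, -0.3, -0.8]
gripper_width: -0.0001
finger_force: 0.0
```

```bash
cat > w.py <<'E'
from h import *
import sys
f=grab_frame("wrist"); im=f["image"][:,:,::-1].copy()
for h in (box(.027,.082,-.0001,0),box(.016,.07,float(sys.argv[2]),float(sys.argv[2])+1e-4)):
    cv2.polylines(im,[cv2.convexHull(np.int32(proj(f,h@RB.T+B)+.5))],True,(0,255,255),1)
cv2.imwrite("pics/"+sys.argv[1],im)
E
python3 w.py w1.png .0115; python3 -c "
from h import *
inbay();row(RT,bay(.02))"
```

```text
t 3.13 tcp in bay mm [ 16.3 -10.6  80.7] F bay [ 0.4 -0.8  0.4] w 0.0001 ff 0.0 rot deg [1.19 0.73 0.21]
row turn [-0.021 -0.013 -0.004] shift cm [ 0.97 -1.51  6.12]
```

View pics/w1.png

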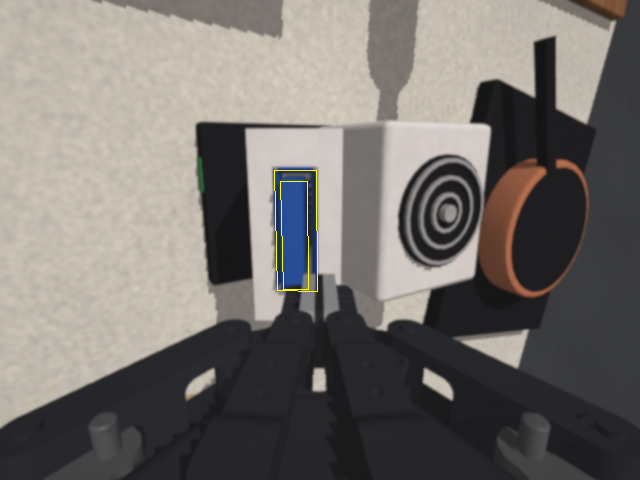

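The wrist view confirms it: the lip (275–317, 168–292) and the cap fit the outlines to about 1 px. Descending.

Call:
{"fn": "carry_out", "kwargs": {"steps": [[-0.021,-0.013,-0.004,0.97,-1.51,3.0,0],[-0.021,-0.013,-0.004,0.97,-1.51,6.1,0],[-0.021,-0.013,-0.004,0.97,-1.51,6.1,0],[-0.021,-0.013,-0.004,0.97,-1.51,6.1,0],[-0.021,-0.013,-0.004,0.97,-1.51,6.1,0],[-0.021,-0.013,-0.004,0.97,-1.51,6.1,0],[-0.021,-0.013,-0.004,0.97,-1.51,6.1,0],[-0.021,-0.013,-0.004,0.97,-1.51,6.1,0]]}}

```text
time_s: 3.8
position: [0.5215, -0.0291, 0.1543]
orientation: [[-0.203, 0.85, 0.487], [0.979, 0.175, 0.102], [0.001, 0.498, -0.867]]
force: [-0.5, 0.8, -0.2]
gripper_width: -0.0004
finger_force: 0.0
```

```bash
python3 -c "
from h import *
inbay();row(RT,bay(.002))"
```

```text
t 3.8 tcp in bay mm [ 4.9 -3.7 19.4] F bay [-0.4  0.9 -0. ] w -0.0004 ff 0.0 rot deg [0.16 0.03 0.08]
row turn [-0.003 -0.    -0.001] shift cm [ 0.37 -0.48  1.74]
```

Call:
{"fn": "carry_out", "kwargs": {"steps": [[0,0,0,0.37,-0.49,0.3,0],[0,0,0,0.37,-0.49,0.6,0],[0,0,0,0.37,-0.49,0.9,0],[0,0,0,0.37,-0.49,1.2,0],[0,0,0,0.37,-0.49,1.5,0],[0,0,0,0.37,-0.49,1.7,0],[0,0,0,0.37,-0.49,1.8,0],[0,0,0,0.37,-0.49,1.8,0]]}}

```text
time_s: 4.47
position: [0.5265, -0.0244, 0.1378]
orientation: [[-0.203, 0.848, 0.49], [0.979, 0.177, 0.101], [-0.001, 0.5, -0.866]]
force: [-7.9, -2.2, 16.6]
gripper_width: -0.0001
finger_force: 9.0
```

```bash
python3 -c "
from h import *
inbay()"
```

```text
t 4.47 tcp in bay mm [ 1.7 -0.1  2.2] F bay [ 1.2 -0.5 18.5] w -0.0001 ff 9.0 rot deg [-0.01 -0.05 -0.02]
```

Call:
{"fn": "carry_out", "kwargs": {"steps": [[0,0,0,0,0,0.15,0],[0,0,0,0,0,0.15,0],[0,0,0,0,-0.17,-1,0],[0,0,0,0,-0.17,-2.5,0],[0,0,0,0,-0.17,-5.5,0.6],[0,0,0,0,-0.17,-5.5,0.6],[0,0,0,0,-0.17,-5.5,0.6],[0,0,0,0,-0.17,-5.5,0.6]]}}

```text
time_s: 5.13
position: [0.5102, -0.0336, 0.1821]
orientation: [[-0.207, 0.857, 0.472], [0.978, 0.177, 0.109], [0.011, 0.484, -0.875]]
force: [0.5, -0.0, -0.7]
gripper_width: 0.0482
finger_force: 0.0
```

Call:
{"fn": "carry_out", "kwargs": {"steps": [[0,0,0,0,0,0,0.6],[0,0,0,0,0,0,0.6],[0,0,0,0,0,0,0.6],[0,0,0,0,0,0,0.6],[0,0,0,0,0,0,0.6],[0,0,0,0,0,0,0.6],[0,0,0,0,0,0,0.6],[0,0,0,0,0,0,0.6]]}}

```text
time_s: 5.8
position: [0.5103, -0.0338, 0.1827]
orientation: [[-0.207, 0.857, 0.472], [0.978, 0.177, 0.109], [0.01, 0.484, -0.875]]
force: [-0.2, -0.2, 0.6]
gripper_width: 0.0512
finger_force: 0.0
```

```bash
python3 w.py w2.png .034; python3 -c "
from h import *
inbay();row(RT,bay(.006))"
```

```text
t 5.85 tcp in bay mm [ 8.8 -5.9 50.1] F bay [ 0.7  0.2 -0.3] w 0.0513 ff 0.0 rot deg [1.03 0.63 0.09]
row turn [-0.018 -0.011 -0.002] shift cm [ 0.54 -0.8   4.43]
```

View pics/w2.png

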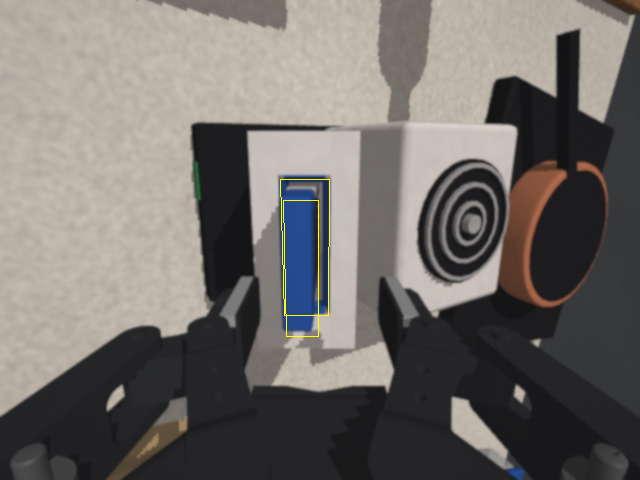

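The cassette has popped up (cap top at 283–318, 190–330). The arm stops a little short of the commanded pose, so I'll check the joint limits.

```bash
python3 -c "
from h import *
s=sense();print(np.round(s['qpos'],2));print(grab_frame('scene')['pose'].shape)"
```

```text
[-30.65 -48.17 -47.11  69.24  19.55  51.33]
(4, 4)
```

```bash
cat >> h.py <<'E'
def lean(a): return RT@Ro.from_euler('y',a,degrees=True).as_matrix()
E
python3 -c "
from h import *
row(lean(25),bay(.1,0,.008))"
```

```text
row turn [-0.017  0.425 -0.006] shift cm [ 1.45 -0.97 -4.96]
```

Call:
{"fn": "carry_out", "kwargs": {"steps": [[-0.017,0.425,-0.006,1.45,-0.97,-4.96,0.6],[-0.017,0.425,-0.006,1.45,-0.97,-4.96,0.6],[-0.017,0.425,-0.006,1.45,-0.97,-4.96,0.6],[-0.017,0.425,-0.006,1.45,-0.97,-4.96,0.6],[-0.017,0.425,-0.006,1.45,-0.97,-4.96,0.6],[-0.017,0.425,-0.006,1.45,-0.97,-4.96,0.6],[-0.017,0.425,-0.006,1.45,-0.97,-4.96,0.6],[-0.017,0.425,-0.006,1.45,-0.97,-4.96,0.6]]}}

```text
time_s: 6.57
position: [0.4756, -0.0262, 0.2224]
orientation: [[-0.393, 0.847, 0.359], [0.845, 0.179, 0.504], [0.362, 0.501, -0.786]]
force: [0.0, 0.2, 1.2]
gripper_width: 0.0514
finger_force: 0.0
```

```bash
python3 -c "
from h import *
inbay();row(lean(25),bay(.1,0,.008));print(np.round(sense()['qpos'],1))"
```

```text
t 6.57 tcp in bay mm [  0.5   8.6 100.6] F bay [0.7 0.2 1. ] w 0.0514 ff 0.0 rot deg [-2.000e-02  2.483e+01 -1.600e-01]
row turn [-0.     0.003  0.003] shift cm [-0.08 -0.05  0.03]
[-44.5 -26.1 -30.9  92.3  37.6  24.4]
```

Call:
{"fn": "carry_out", "kwargs": {"steps": [[0,0.003,0.003,-1.0,-0.05,2.1,0.6],[0,0.003,0.003,-2.0,-0.05,4.2,0.6],[0,0.003,0.003,-3.0,-0.05,6.3,0.6],[0,0.003,0.003,-4.0,-0.05,8.4,0.6],[0,0.003,0.003,-4.0,-0.05,8.4,0.6],[0,0.003,0.003,-4.0,-0.05,8.4,0.6],[0,0.003,0.003,-4.0,-0.05,8.4,0],[0,0.003,0.003,-4.0,-0.05,8.4,0]], "force": 40}}

```text
time_s: 7.23
position: [0.5211, -0.0184, 0.1426]
orientation: [[-0.391, 0.848, 0.358], [0.844, 0.175, 0.507], [0.367, 0.5, -0.784]]
force: [0.9, 0.2, 0.9]
gripper_width: 0.0283
finger_force: 0.0
```

Call:
{"fn": "carry_out", "kwargs": {"steps": [[0,0,0,0,0,0,0],[0,0,0,0,0,0,0],[0,0,0,0,0,0,0],[0,0,0,0,0,0,0],[0,0,0,0,0,0,0],[0,0,0,0,0,0,0],[0,0,0,0,0,0,0],[0,0,0,0,0,0,0]]}}

```text
time_s: 7.9
position: [0.5208, -0.0182, 0.1408]
orientation: [[-0.39, 0.849, 0.356], [0.843, 0.174, 0.508], [0.369, 0.499, -0.784]]
force: [-0.1, -1.1, 2.6]
gripper_width: 0.0152
finger_force: 43.8
```

```bash
python3 -c "
from h import *
inbay();row(lean(25),bay(.13,0,.008))"
```

```text
t 7.9 tcp in bay mm [-0.5  7.2  7. ] F bay [ 1.  -1.1  2.4] w 0.0152 ff 43.8 rot deg [ 0.05 25.15  0.13]
row turn [-0.    -0.003 -0.002] shift cm [  5.3    0.03 -11.1 ]
```

Call:
{"fn": "carry_out", "kwargs": {"steps": [[0,0,0,0.45,0,-0.95,0],[0,0,0,1.1,0,-2.3,0],[0,0,0,2.0,0,-4.2,0],[0,0,0,2.9,0,-6.1,0],[0,0,0,3.8,0,-8.0,0],[0,0,0,4.8,0,-10.1,0],[0,0,0,5.3,0,-11.1,0],[0,0,0,5.3,0,-11.1,0]]}}

```text
time_s: 8.57
position: [0.4603, -0.0303, 0.2489]
orientation: [[-0.39, 0.849, 0.357], [0.844, 0.174, 0.507], [0.368, 0.499, -0.785]]
force: [0.4, -0.1, -1.5]
gripper_width: 0.0152
finger_force: 43.3
```

```bash
python3 -c "
from h import *
inbay();s=sense()
print(s['position'],np.round(s['qpos'],1))
R=rz(np.radians(80))@lean(25)
row(R,[.439,.235,.24]);print(tri)
fs=[];m=[]
for c in('scene','top'):
    fs.append(grab_frame(c)); r=silhouettes(c,'bin')[0]; print(r['score'],r['uv']); m.append(r['region'].astype(np.uint8))
hb=lambda x:[box(.17,.15,0,.07)@rz(x[2]).T+[x[0],x[1],0]]
print('bin',fit(fs,m,hb,[.439,.252,.05]))
"
```

```text
t 8.57 tcp in bay mm [1.000e-01 7.600e+00 1.314e+02] F bay [-0.4 -0.2 -1.4] w 0.0152 ff 43.3 rot deg [ 0.03 25.05  0.12]
[ 0.4603219  -0.03034943  0.2488873 ] [-46.7 -27.3 -29.1  97.1  37.4  21.9]
row turn [ 0.512  0.697 -1.098] shift cm [22.91  2.38 13.38]
<function tri at 0x7f71fabf4220>
0.76 [454.7, 249.2]
0.6 [180.0, 308.9]
bin (array([0.43875436, 0.25643853, 0.16112037]), np.float64(0.05554853698661924))
```

Call:
{"fn": "carry_out", "kwargs": {"steps": [[0.512,0.697,-1.098,22.9,2.4,13.4,0],[0.512,0.697,-1.098,22.9,2.4,13.4,0],[0.512,0.697,-1.098,22.9,2.4,13.4,0],[0.512,0.697,-1.098,22.9,2.4,13.4,0],[0.512,0.697,-1.098,22.9,2.4,13.4,0],[0.512,0.697,-1.098,22.9,2.4,13.4,0],[0.512,0.697,-1.098,22.9,2.4,13.4,0],[0.512,0.697,-1.098,22.9,2.4,13.4,0]]}}

```text
time_s: 9.43
position: [0.4375, 0.2394, 0.2378]
orientation: [[-0.922, 0.302, -0.24], [0.116, 0.811, 0.574], [0.368, 0.502, -0.783]]
force: [-0.3, -0.1, -0.1]
gripper_width: 0.0154
finger_force: 43.3
```

Call:
{"fn": "carry_out", "kwargs": {"steps": [[0,0,0,0,0,0,0],[0,0,0,0,0,0,0],[0,0,0,0,0,0,0],[0,0,0,0,0,0,0],[0,0,0,0,0,0,0],[0,0,0,0,0,0,0],[0,0,0,0,0,0,0],[0,0,0,0,0,0,0]]}}

```text
time_s: 10.1
position: [0.4394, 0.2354, 0.2392]
orientation: [[-0.922, 0.311, -0.232], [0.128, 0.807, 0.576], [0.366, 0.501, -0.784]]
force: [-0.3, 0.2, -0.2]
gripper_width: 0.0152
finger_force: 43.3
```

```bash
python3 -c "
from h import *
s=sense()
print(s['position'],np.round(s['qpos'],1),s['gripper_width'])
R=rz(np.radians(80))@lean(25)
row(R,[.439,.245,.095])"
```

```text
[0.43937023 0.23535562 0.23922426] [-7.800e+00 -7.000e-01 -8.300e+00  1.039e+02  3.260e+01  1.000e-01] 0.015236241978827376
row turn [ 0.147  0.198 -0.312] shift cm [-5.13 -6.46 11.87]
```

Call:
{"fn": "carry_out", "kwargs": {"steps": [[0.147,0.198,-0.312,-5.1,-6.5,11.8,0],[0.147,0.198,-0.312,-5.1,-6.5,11.8,0],[0.147,0.198,-0.312,-5.1,-6.5,11.8,0],[0.147,0.198,-0.312,-5.1,-6.5,11.8,0],[0.147,0.198,-0.312,-5.1,-6.5,11.8,0],[0.147,0.198,-0.312,-5.1,-6.5,11.8,0],[0.147,0.198,-0.312,-5.1,-6.5,11.8,0.6],[0.147,0.198,-0.312,-5.1,-6.5,11.8,0.6]]}}

```text
time_s: 10.77
position: [0.4399, 0.2444, 0.0976]
orientation: [[-0.901, -0.027, -0.433], [-0.238, 0.865, 0.441], [0.363, 0.5, -0.786]]
force: [0.0, -0.7, 0.3]
gripper_width: 0.0385
finger_force: 0.1
```

Call:
{"fn": "carry_out", "kwargs": {"steps": [[0,0,0,0,0,0,0.6],[0,0,0,0,0,0,0.6],[0,0,0,0,0,0,0.6],[0,0,0,0,0,-3,0.6],[0,0,0,0,0,-7,0.6],[0,0,0,0,0,-11,0.6],[0,0,0,0,0,-15,0.6],[0,0,0,0,0,-15,0.6]]}}

```text
time_s: 11.43
position: [0.5084, 0.1757, 0.2188]
orientation: [[-0.903, -0.029, -0.428], [-0.236, 0.866, 0.44], [0.358, 0.499, -0.789]]
force: [-0.8, 0.2, 0.9]
gripper_width: 0.0512
finger_force: 0.0
```

```bash
cat >> h.py <<'E'
FR=np.array([.5076,-.2786,.005]); RF=rz(.045)
RFT=RF[:,[1,0,2]]*[1,1,-1]
def flean(a): return RFT@Ro.from_euler('y',a,degrees=True).as_matrix()
def ftcp(g,a=25): return FR+RF@[0,0,.1-g]+.0187*flean(a)[:,2]  # grasp point g below the top
E
python3 -c "
from h import *
f=grab_frame('top');cv2.imwrite('pics/top2.png',cv2.resize(f['image'][150:400,100:520,::-1],None,fx=1.9,fy=1.9))
s=sense();print(s['position'],s['gripper_width'])
row(flean(25),ftcp(.009)+[0,0,.12]); print(ftcp(.009),flean(25))"
```

```text
[0.506997   0.17690952 0.21592915] 0.051653421229118236
row turn [-0.263 -0.401  1.551] shift cm [  9.98 -39.6  -18.4 ]
[ 0.50724449 -0.27070504  0.07905204] [[-0.04077009  0.99898767 -0.0190114 ]
 [ 0.90539031  0.04498481  0.42219043]
 [ 0.42261826  0.         -0.90630779]]
```

View pics/top2.png

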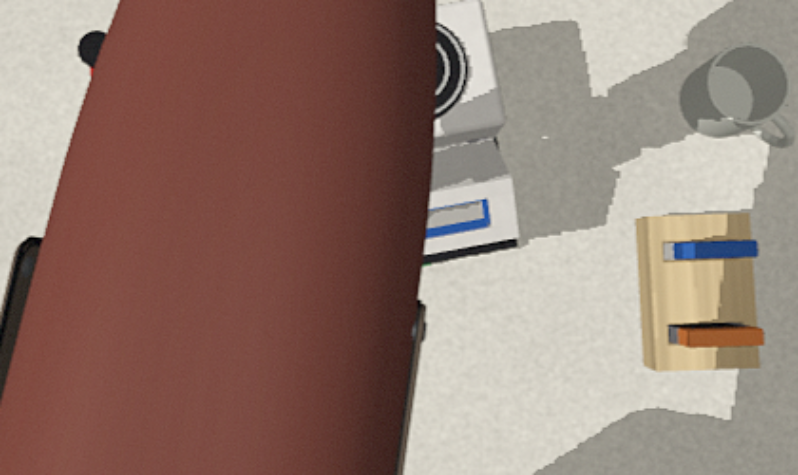

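The slot is empty now; the arm hides the bin, so I'll check that later. Moving to the rack.

Call:
{"fn": "carry_out", "kwargs": {"steps": [[-0.263,-0.401,1.551,10.0,-39.6,-18.4,0.6],[-0.263,-0.401,1.551,10.0,-39.6,-18.4,0.6],[-0.263,-0.401,1.551,10.0,-39.6,-18.4,0.6],[-0.263,-0.401,1.551,10.0,-39.6,-18.4,0.6],[-0.263,-0.401,1.551,10.0,-39.6,-18.4,0.6],[-0.263,-0.401,1.551,10.0,-39.6,-18.4,0.6],[-0.263,-0.401,1.551,10.0,-39.6,-18.4,0.6],[-0.263,-0.401,1.551,10.0,-39.6,-18.4,0.6]]}}

```text
time_s: 12.15
position: [0.5042, -0.1559, 0.1993]
orientation: [[-0.573, 0.802, -0.168], [0.643, 0.568, 0.514], [0.507, 0.186, -0.841]]
force: [0.5, 0.1, -0.0]
gripper_width: 0.0514
finger_force: 0.0
```

```bash
python3 -c "
from h import *
s=sense();print(s['position'],s['gripper_width'],np.round(s['qpos'],1))
row(flean(25),ftcp(.009)+[0,0,.08])"
```

```text
[ 0.50418847 -0.15589229  0.1992562 ] 0.05137847863941336 [-41.1  24.3  16.7 111.3  16.1   6.5]
row turn [-0.107 -0.157  0.589] shift cm [-9.6  -7.02 -2.57]
```

Call:
{"fn": "carry_out", "kwargs": {"steps": [[-0.107,-0.157,0.589,-9.6,-7.0,-2.6,0.6],[-0.107,-0.157,0.589,-9.6,-7.0,-2.6,0.6],[-0.107,-0.157,0.589,-9.6,-7.0,-2.6,0.6],[-0.107,-0.157,0.589,-9.6,-7.0,-2.6,0.6],[-0.107,-0.157,0.589,-9.6,-7.0,-2.6,0.6],[-0.107,-0.157,0.589,-9.6,-7.0,-2.6,0.6],[-0.107,-0.157,0.589,-9.6,-7.0,-2.6,0.6],[-0.107,-0.157,0.589,-9.6,-7.0,-2.6,0.6]]}}

```text
time_s: 12.82
position: [0.5091, -0.2685, 0.1601]
orientation: [[-0.052, 0.998, -0.02], [0.904, 0.055, 0.423], [0.424, 0.004, -0.906]]
force: [0.6, -0.1, -0.2]
gripper_width: 0.0515
finger_force: 0.0
```

```bash
python3 -c "
from h import *
s=sense();print(s['position'],s['gripper_width'],np.round(s['qpos'],1))
row(flean(25),ftcp(.009))
f=grab_frame('wrist'); im=f['image'][:,:,::-1].copy()
cv2.polylines(im,[cv2.convexHull(np.int32(proj(f,box(.016,.07,.1,.1001)@RF.T+FR)+.5))],True,(0,255,255),1)
cv2.imwrite('pics/w3.png',im)
t=grab_frame('top');print([(r['score'],r['uv']) for r in pinpoint('top','spent_mid')])
cv2.imwrite('pics/top3.png',t['image'][:,:,::-1])
"
```

```text
[ 0.50906712 -0.26853518  0.16006625] 0.05153733081812221 [-49.1  23.5  14.5 101.3  15.2  35. ]
row turn [-0.001 -0.001  0.011] shift cm [-3.62 -0.22  7.25]
[(0.77, [191.3, 307.0])]
```

View pics/w3.png

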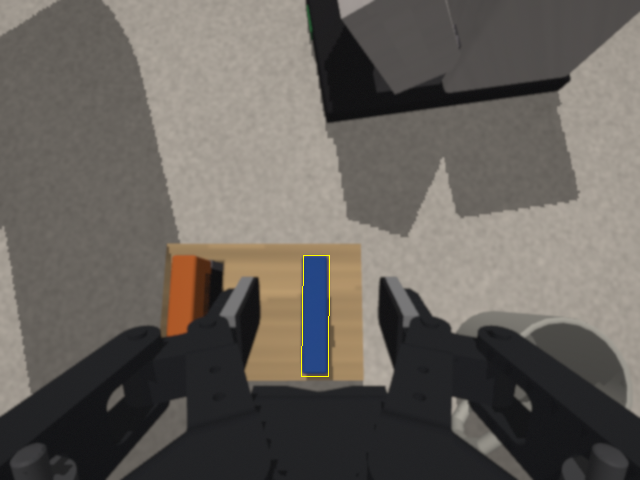

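View pics/top3.png

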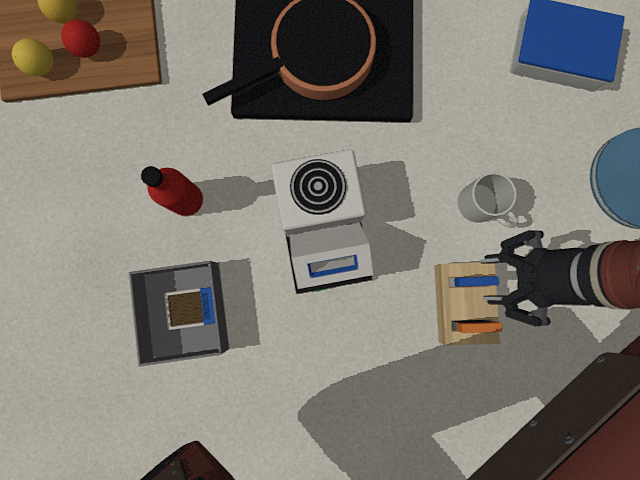

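The spent cassette lies flat in the bin (190,308), and the fresh cap top matches its outline (303–329, 255–377). Next I'll descend and grip.

Call:
{"fn": "carry_out", "kwargs": {"steps": [[0,0,0.011,-0.9,-0.22,1.8,0.6],[0,0,0.011,-1.8,-0.22,3.6,0.6],[0,0,0.011,-2.7,-0.22,5.4,0.6],[0,0,0.011,-3.62,-0.22,7.25,0.6],[0,0,0.011,-3.62,-0.22,7.25,0.6],[0,0,0.011,-3.62,-0.22,7.25,0.6],[0,0,0.011,-3.62,-0.22,7.25,0],[0,0,0.011,-3.62,-0.22,7.25,0]]}}

```text
time_s: 13.63
position: [0.5078, -0.272, 0.0806]
orientation: [[-0.037, 0.999, -0.018], [0.906, 0.041, 0.421], [0.422, -0.001, -0.907]]
force: [-0.6, 0.6, -0.7]
gripper_width: 0.0282
finger_force: 0.0
```

Call:
{"fn": "carry_out", "kwargs": {"steps": [[0,0,0,0,0,0,0],[0,0,0,0,0,0,0],[0,0,0,0,0,0,0],[0,0,0,0,0,0,0],[0,0,0,0,0,0,0],[0,0,0,0,0,0,0],[0,0,0,0,0,0,0],[0,0,0,0,0,0,0]]}}

```text
time_s: 14.3
position: [0.5077, -0.272, 0.0805]
orientation: [[-0.037, 0.999, -0.018], [0.906, 0.041, 0.421], [0.422, -0.001, -0.907]]
force: [0.9, -1.5, 6.9]
gripper_width: 0.0154
finger_force: 40.6
```

```bash
python3 -c "
from h import *
s=sense();print(s['position'],ftcp(.009),s['gripper_width'],s['finger_force'],s['force'])
row(flean(25),ftcp(.009));row(flean(25),s['position']+[0,0,.14])"
```

```text
[ 0.50774732 -0.27203692  0.08048102] [ 0.50724449 -0.27070504  0.07905204] 0.015433803826343894 40.608497858047485 [ 0.93602331 -1.45744164  6.91403889]
row turn [ 0.001  0.001 -0.004] shift cm [ 0.06 -0.04  0.19]
row turn [ 0.001  0.001 -0.004] shift cm [ 5.900e+00 -1.000e-02 -1.269e+01]
```

Call:
{"fn": "carry_out", "kwargs": {"steps": [[0,0,0,0.4,0,-0.9,0],[0,0,0,1.3,0,-2.7,0],[0,0,0,2.2,0,-4.7,0],[0,0,0,3.3,0,-7.0,0],[0,0,0,4.6,0,-9.8,0],[0,0,0,5.9,0,-12.7,0],[0,0,0,5.9,0,-12.7,0],[0,0,0,5.9,0,-12.7,0]]}}

```text
time_s: 14.97
position: [0.5082, -0.2726, 0.2215]
orientation: [[-0.037, 0.999, -0.017], [0.907, 0.041, 0.419], [0.42, 0.001, -0.908]]
force: [0.8, 0.6, -2.1]
gripper_width: 0.0153
finger_force: 39.7
```

```bash
python3 -c "
from h import *
s=sense();print(s['position'],s['gripper_width'])
print((s['orientation'].T@RF))
row(lean(25),bay(.105,0,.0066))"
```

```text
[ 0.50822419 -0.27256788  0.22153903] 0.015340432372613106
[[ 3.33920849e-03  9.07643786e-01  4.19728017e-01]
 [ 9.99992197e-01 -3.91672197e-03  5.14156576e-04]
 [ 2.11062897e-03  4.19723025e-01 -9.07649782e-01]]
row turn [-0.406  0.046 -0.365] shift cm [22.44 -2.48  9.89]
```

```bash
python3 -c "
from h import *
row(lean(25),bay(.14,0,.0066))"
```

```text
row turn [-0.406  0.046 -0.365] shift cm [23.45 -4.21  7.02]
```

Call:
{"fn": "carry_out", "kwargs": {"steps": [[-0.406,0.046,-0.365,23.4,-4.2,7.0,0],[-0.406,0.046,-0.365,23.4,-4.2,7.0,0],[-0.406,0.046,-0.365,23.4,-4.2,7.0,0],[-0.406,0.046,-0.365,23.4,-4.2,7.0,0],[-0.406,0.046,-0.365,23.4,-4.2,7.0,0],[-0.406,0.046,-0.365,23.4,-4.2,7.0,0],[-0.406,0.046,-0.365,23.4,-4.2,7.0,0],[-0.406,0.046,-0.365,23.4,-4.2,7.0,0]]}}

```text
time_s: 15.63
position: [0.4537, -0.0268, 0.2555]
orientation: [[-0.392, 0.848, 0.355], [0.842, 0.176, 0.509], [0.37, 0.499, -0.784]]
force: [-0.1, -1.2, 0.1]
gripper_width: 0.0155
finger_force: 39.6
```

Call:
{"fn": "carry_out", "kwargs": {"steps": [[0,0,0,0,0,0,0],[0,0,0,0,0,0,0],[0,0,0,0,0,0,0],[0,0,0,0,0,0,0],[0,0,0,0,0,0,0],[0,0,0,0,0,0,0],[0,0,0,0,0,0,0],[0,0,0,0,0,0,0]]}}

```text
time_s: 16.3
position: [0.4558, -0.0322, 0.2545]
orientation: [[-0.39, 0.85, 0.355], [0.843, 0.174, 0.509], [0.37, 0.498, -0.784]]
force: [-0.1, -0.6, -1.6]
gripper_width: 0.0152
finger_force: 39.6
```

```bash
python3 -c "
from h import *
inbay();row(lean(25),bay(.09,0,.0066))
f=grab_frame('wrist'); im=f['image'][:,:,::-1].copy()
s=sense()
C=s['position']-s['orientation']@lean(25).T@RB@np.array([0,.0066,.0755])
M=s['orientation']@lean(25).T@RB
for P in (box(.027,.082,-.0001,0)@RB.T+B, box(.016,.07,0,.1)@M.T+C):
    cv2.polylines(im,[cv2.convexHull(np.int32(proj(f,P)+.5))],True,(0,255,255),1)
cv2.imwrite('pics/w4.png',im)
"
```

```text
t 16.3 tcp in bay mm [ -1.2   6.7 138.7] F bay [-1.  -0.6 -1.3] w 0.0152 ff 39.6 rot deg [ 0.1  25.2   0.18]
row turn [-0.001 -0.004 -0.003] shift cm [-2.08  0.13  4.41]
```

View pics/w4.png

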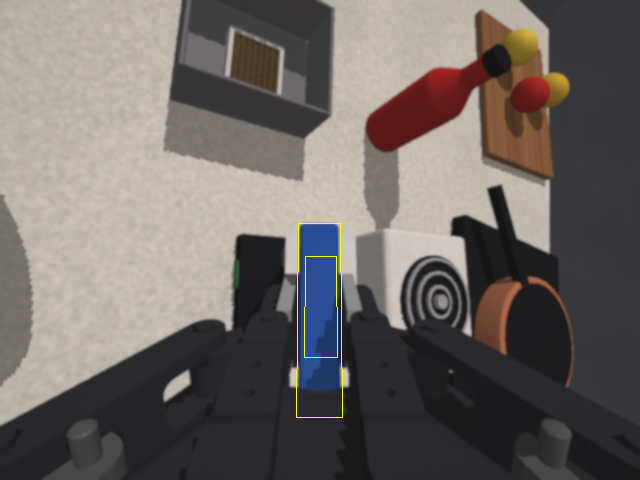

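Call:
{"fn": "carry_out", "kwargs": {"steps": [[0,-0.004,-0.003,-0.5,0.1,1.1,0],[0,-0.004,-0.003,-1.0,0.1,2.2,0],[0,-0.004,-0.003,-1.5,0.1,3.3,0],[0,-0.004,-0.003,-2.0,0.1,4.4,0],[0,-0.004,-0.003,-2.3,0.1,4.9,0],[0,-0.004,-0.003,-2.3,0.1,4.9,0],[0,-0.004,-0.003,-2.3,0.1,4.9,0],[0,-0.004,-0.003,-2.3,0.1,4.9,0]]}}

```text
time_s: 17.02
position: [0.483, -0.0265, 0.2089]
orientation: [[-0.391, 0.848, 0.357], [0.845, 0.177, 0.505], [0.365, 0.5, -0.786]]
force: [0.5, -0.2, -1.0]
gripper_width: 0.015
finger_force: 39.6
```

```bash
python3 -c "
from h import *
inbay();row(lean(25),bay(.05,-.0002,.0066))"
```

```text
t 17.02 tcp in bay mm [-0.   6.8 85.3] F bay [-0.1 -0.3 -1.1] w 0.015 ff 39.6 rot deg [ 0.03 24.94 -0.03]
row turn [-0.001  0.001  0.   ] shift cm [-1.5  -0.02  3.19]
```

Call:
{"fn": "carry_out", "kwargs": {"steps": [[0,0,0,-0.2,-0.02,0.45,0],[0,0,0,-0.42,-0.02,0.9,0],[0,0,0,-0.63,-0.02,1.35,0],[0,0,0,-0.84,-0.02,1.8,0],[0,0,0,-1.05,-0.02,2.25,0],[0,0,0,-1.26,-0.02,2.7,0],[0,0,0,-1.5,-0.02,3.2,0],[0,0,0,-1.5,-0.02,3.2,0]]}}

```text
time_s: 17.68
position: [0.5001, -0.0224, 0.1764]
orientation: [[-0.391, 0.849, 0.356], [0.844, 0.177, 0.506], [0.366, 0.499, -0.786]]
force: [-0.1, 0.1, -1.0]
gripper_width: 0.0155
finger_force: 39.7
```

```bash
python3 -c "
from h import *
inbay();print(sense()['ft_torque']);row(lean(25),bay(.012,-.0002,.0066))"
```

```text
t 17.68 tcp in bay mm [-1.   7.2 48.4] F bay [-0.6  0.1 -0.8] w 0.0155 ff 39.7 rot deg [ 0.09 25.01  0.  ]
[-0.61018687  0.47122685  0.04923876]
row turn [-0.002 -0.    -0.   ] shift cm [-1.59  0.09  3.27]
```

Call:
{"fn": "carry_out", "kwargs": {"steps": [[0,0,0,-0.25,0.05,0.55,0],[0,0,0,-0.5,0.05,1.1,0],[0,0,0,-0.75,0.05,1.65,0],[0,0,0,-1.0,0.05,2.2,0],[0,0,0,-1.25,0.05,2.75,0],[0,0,0,-1.5,0.05,3.15,0],[0,0,0,-1.63,0.05,3.4,0],[0,0,0,-1.63,0.05,3.4,0]]}}

```text
time_s: 18.35
position: [0.519, -0.0191, 0.1444]
orientation: [[-0.391, 0.849, 0.356], [0.844, 0.177, 0.506], [0.366, 0.499, -0.786]]
force: [0.3, 0.8, -1.4]
gripper_width: 0.0153
finger_force: 39.6
```

```bash
python3 -c "
from h import *
inbay();row(lean(25),bay(.0,-.0002,.0066))"
```

```text
t 18.35 tcp in bay mm [-0.4  6.7 11.1] F bay [-0.3  0.7 -1.4] w 0.0153 ff 39.6 rot deg [ 9.0e-02  2.5e+01 -1.0e-02]
row turn [-0.001  0.    -0.   ] shift cm [-0.48  0.02  1.  ]
```

Call:
{"fn": "carry_out", "kwargs": {"steps": [[0,0,0,0,0,0,0.5],[0,0,0,0,0,0,0.5],[0,0,0,0,0,0,0.5],[0,0,0,0,0,0,0.5],[0,0,0,0.6,0,-1.25,0.5],[0,0,0,1.2,0,-2.5,0.5],[0,0,0,2.4,0,-5.1,0.5],[0,0,0,2.4,0,-5.1,0.5]]}}

```text
time_s: 19.02
position: [0.4914, -0.0258, 0.1979]
orientation: [[-0.392, 0.847, 0.36], [0.846, 0.178, 0.503], [0.362, 0.502, -0.786]]
force: [0.9, -1.4, 1.3]
gripper_width: 0.0428
finger_force: 0.0
```

```bash
python3 -c "
from h import *
inbay();row(lean(12),bay(.05,0,.0105))"
```

```text
t 19.02 tcp in bay mm [ 1.8  5.7 71.6] F bay [ 1.1 -1.6  0.8] w 0.0428 ff 0.0 rot deg [-0.09 24.79 -0.12]
row turn [ 0.001 -0.223  0.002] shift cm [-0.47 -0.19  2.16]
```

Call:
{"fn": "carry_out", "kwargs": {"steps": [[0,-0.223,0,-0.3,-0.19,0,0],[0,-0.223,0,-0.3,-0.19,0,0],[0,-0.223,0,-0.47,-0.19,0.5,0],[0,-0.223,0,-0.47,-0.19,1.5,0],[0,-0.223,0,-0.47,-0.19,1.9,0],[0,-0.223,0,-0.47,-0.19,1.9,0],[0,-0.223,0,-0.47,-0.19,1.9,0],[0,-0.223,0,-0.47,-0.19,1.9,0]]}}

```text
time_s: 19.68
position: [0.4985, -0.0198, 0.1764]
orientation: [[-0.302, 0.848, 0.435], [0.935, 0.177, 0.306], [0.183, 0.499, -0.847]]
force: [-1.0, 0.4, 0.1]
gripper_width: -0.0002
finger_force: 0.0
```

```bash
python3 w.py w5.png .034; python3 -c "
from h import *
inbay();row(lean(12),bay(.01,0,.0105));row(lean(12),bay(.003,0,.0105));print(np.round(sense()['qpos'],1))"
```

```text
t 19.73 tcp in bay mm [-1.9 10.  49. ] F bay [-0.1  0.1  0.4] w 0.0001 ff 0.0 rot deg [6.000e-02 1.219e+01 1.000e-02]
row turn [-0.001 -0.003 -0.   ] shift cm [-0.77  0.19  3.82]
row turn [-0.001 -0.003 -0.   ] shift cm [-0.92  0.19  4.5 ]
[-36.8 -40.2 -43.3  75.9  30.4  41.1]
```

View pics/w5.png

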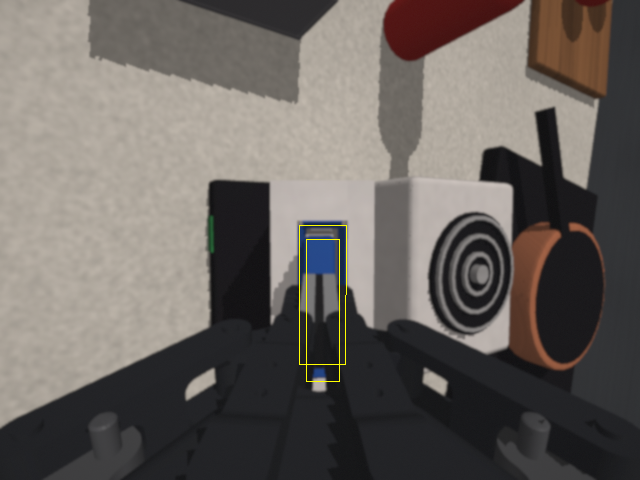

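The fresh cap (305–340, 240–380) is standing in the slot at the out height. Now I'll press it in.

Call:
{"fn": "carry_out", "kwargs": {"steps": [[0,0,0,-0.15,0.19,0.8,0],[0,0,0,-0.27,0.19,1.3,0],[0,0,0,-0.36,0.19,1.75,0],[0,0,0,-0.46,0.19,2.2,0],[0,0,0,-0.55,0.19,2.65,0],[0,0,0,-0.65,0.19,3.1,0],[0,0,0,-0.73,0.19,3.5,0],[0,0,0,-0.77,0.19,3.8,0]]}}

```text
time_s: 20.4
position: [0.5195, -0.015, 0.1438]
orientation: [[-0.303, 0.848, 0.436], [0.936, 0.177, 0.305], [0.182, 0.5, -0.847]]
force: [-2.1, -2.5, 6.1]
gripper_width: 0.0002
finger_force: 3.2
```

```bash
python3 -c "
from h import *
inbay();row(lean(12),bay(.003,0,.0105))"
```

```text
t 20.4 tcp in bay mm [ 0.5 10.5  9.9] F bay [ 0.8 -2.   6.5] w 0.0002 ff 3.2 rot deg [ 1.000e-02  1.215e+01 -5.000e-02]
row turn [-0.    -0.003  0.001] shift cm [-0.15 -0.05  0.68]
```

Call:
{"fn": "carry_out", "kwargs": {"steps": [[0,0,0,-0.04,0,0.2,0],[0,0,0,-0.08,0,0.4,0],[0,0,0,-0.12,0,0.55,0],[0,0,0,-0.14,0,0.65,0],[0,0,0,-0.15,0,0.7,0],[0,0,0,-0.15,0,0.7,0],[0,0,0,-0.15,0,0.7,0],[0,0,0,-0.15,0,0.7,0]]}}

```text
time_s: 21.07
position: [0.5231, -0.0145, 0.1385]
orientation: [[-0.303, 0.847, 0.436], [0.936, 0.177, 0.305], [0.181, 0.5, -0.847]]
force: [-5.7, -2.7, 10.9]
gripper_width: -0.0004
finger_force: 6.1
```

```bash
python3 -c "
from h import *
inbay()"
```

```text
t 21.07 tcp in bay mm [ 1.  10.3  3.5] F bay [ 0.1 -1.4 12.5] w -0.0004 ff 6.1 rot deg [-0.02 12.12 -0.06]
```

Call:
{"fn": "carry_out", "kwargs": {"steps": [[0,0,0,-0.02,0,0.1,0],[0,0,0,-0.04,0,0.2,0],[0,0,0,-0.04,0,0.2,0],[0,0,0,-0.04,0,0.2,0],[0,0,0,-0.04,0,0.2,0],[0,0,0,-0.04,0,0.2,0],[0,0,0,-0.04,0,0.2,0],[0,0,0,-0.04,0,0.2,0]]}}

```text
time_s: 21.73
position: [0.5249, -0.0145, 0.139]
orientation: [[-0.303, 0.846, 0.438], [0.936, 0.178, 0.305], [0.18, 0.503, -0.846]]
force: [-14.9, -2.0, 24.9]
gripper_width: -0.0002
finger_force: 14.8
```

```bash
python3 -c "
from h import *
inbay()"
```

```text
t 21.73 tcp in bay mm [ 2.7 10.   3.1] F bay [-0.6  1.1 29.1] w -0.0002 ff 14.8 rot deg [-0.17 12.07 -0.11]
```

29 N on the firm stop. Letting off and backing away.

Call:
{"fn": "carry_out", "kwargs": {"steps": [[0,0,0,0,0,-0.4,0],[0,0,0,0,0,-1.0,0],[0,0,0,0,0,-2.0,0],[0,0,0,0,0,-4.0,0],[0,0.2,0,0,0,-6.0,0],[0,0.2,0,0,0,-9.0,0],[0,0.2,0,0,0,-10.0,0],[0,0.2,0,0,0,-10.0,0]]}}

```text
time_s: 22.4
position: [0.4801, -0.0465, 0.2209]
orientation: [[-0.38, 0.849, 0.366], [0.857, 0.174, 0.486], [0.349, 0.498, -0.794]]
force: [0.1, -0.2, 1.7]
gripper_width: -0.0005
finger_force: 0.0
```

Call:
{"fn": "carry_out", "kwargs": {"steps": [[0,0,0,-10,0,0,0],[0,0,0,-10,0,0,0],[0,0,0,-10,0,0,0],[0,0,0,-10,0,0,0],[0,0,0,-10,0,0,0],[0,0,0,-10,0,0,0],[0,0,0,-10,0,0,0],[0,0,0,-10,0,0,0]]}}

```text
time_s: 23.07
position: [0.5182, -0.1291, 0.1863]
orientation: [[-0.384, 0.848, 0.366], [0.856, 0.178, 0.485], [0.346, 0.5, -0.794]]
force: [-0.3, 0.5, -0.1]
gripper_width: 0.0002
finger_force: 0.0
```

```bash
python3 w.py w6.png .0115; python3 -c "
from h import *
inbay();print(sense()['position'],sense()['force'])"
```

```text
t 23.12 tcp in bay mm [   0.5 -101.1   58.9] F bay [-0.1  0.1 -0.4] w -0.0001 ff 0.0 rot deg [ 0.04 23.61 -0.1 ]
[ 0.51824822 -0.12932183  0.18628683] [ 0.02417954  0.12052917 -0.37843333]
```

View pics/w6.png

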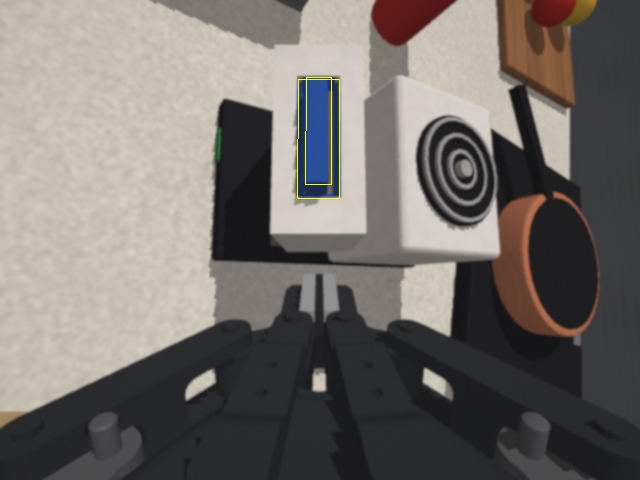

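The cap (306–331, 78–184) matches the 11.5 mm outline, so the catch holds, and nothing touches the robot. Handing in.

```bash
python3 -c "
from workcell import *
print(sign_off())"
```

```text
the job is handed in; nothing more can be done
None
```

The spent cassette is in the grey bin, and the fresh one is pressed in and held by the catch; I handed the job in at about 23 s, with the gripper clear and the orange cassette, bottle and mug left alone.

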